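# Put the warped chopping board up to dry

### The job

One of the two small chopping boards beside the sink has warped: it rocks when you press on its corners, while the other lies steady. Slide the rocking board along the worktop until one end sticks out over the sink bowl, so that you can get hold of it, and lower it on edge into any slot of the wire drying rack, setting it down rather than dropping it. Do not let it fall into the sink, and leave the steady board, the mug, the soap bottle and the salt jar where they stand.

Things in the scene. Friction and masses are not known exactly. Their poses are not given: they have to be found in the camera images.
- board_a: 5-stave chopping board, 180 x 110 x 7 mm, about 0.15 kg. Origin: mid underside; x along the length (at the start world -y, to the sink, within 0.15 rad), z up. One of board_a, board_b is twisted: it rests level on 2 diagonal corners, the other 2 about 3 mm clear; one of those pressed (1 N) goes down, tilting the board about 0.04 rad, and it comes back when released. The sound one stays.
- board_b: 5-stave chopping board, 180 x 110 x 7 mm, about 0.15 kg. Origin: mid underside; x along the length (at the start world -y, to the sink, within 0.15 rad), z up. One of board_a, board_b is twisted: it rests level on 2 diagonal corners, the other 2 about 3 mm clear; one of those pressed (1 N) goes down, tilting the board about 0.04 rad, and it comes back when released. The sound one stays.
- board_a_end1 (a point): the middle of the 110 mm edge at the +x end of board_a, half way through its thickness
- board_a_end2 (a point): the middle of the 110 mm edge at the -x end of board_a, half way through its thickness
- board_b_end1 (a point): the middle of the 110 mm edge at the +x end of board_b, half way through its thickness
- board_b_end2 (a point): the middle of the 110 mm edge at the -x end of board_b, half way through its thickness
- sink_edge (a point): middle of the left-hand edge of the sink bowl's opening, at worktop height (z = 0). The edge is straight and runs 180 mm either way along x; the worktop (35 mm thick, polished: a board pressed from above with 6 to 12 N is dragged along by the fingers) lies on its +y side, the open, empty bowl on its -y side: 620 mm in y, 360 mm in x, 170 mm deep. Axes as the world's.
- rack: stainless wire drying rack, fixed, base 160 x 195 mm. Origin: centre of its underside. Five upright wire loops (5 mm wire, 100 mm wide along x, tops 122 mm high) at y = -72, -36, 0, 36, 72 mm leave four slots, each 31 mm wide and lying in the rack's x-z plane
- rack_slot (a point): floor of one of the four slots (the others are 36 mm beside it along the rack's y), mid-slot, at the rack's x = 0, y = 18 mm, z = 20 mm: a board stands on edge here on two rails at x = -35 and 35 mm and leans on a loop; on its short edge its top is 200 mm above the worktop. Axes as the rack's.
- mug: blue mug, 80 mm across, 90 mm high, handle at its +y; bystander on the robot side of the rack. Origin: centre of its underside
- soap: green washing-up bottle, 60 mm across, 150 mm high; bystander between the robot and the rack. Origin: centre of its underside
- salt: glass salt jar with a red cap, 60 mm across, 70 mm high; bystander beyond the boards, near the front of the worktop. Origin: centre of its underside
Not all that is in view belongs to the job. What is shaped like the board_b but red is not meant.

How it is judged:
On the way, in this order (a step that is already met when the one before it is completed fails the run):
1. the rocking board lies on the worktop with one end at least 25 mm out over the sink bowl (y of any of board_b_end1, board_b_end2 in the frame of sink_edge below -0.025 m and height (world z) of board_b below 0.012 m and angle between board_b's own z axis and vertical below 0.1 rad), for 0.2 s.
2. the rocking board is in a slot of the rack, on edge, let down to within about 15 mm of its bearing, and still held by the fingers (angle between board_b's own z axis and vertical between 1.25 and 1.89 rad and height (world z) of board_b between 0.06 and 0.125 m and x of board_b in the frame of rack between -0.05 and 0.05 m and y of board_b in the frame of rack between -0.072 and 0.072 m and contact force between the fingers and board_b above 0.5 N), for 0.1 s.
At the end, for the whole second after the job is handed in: The rocking board stands on edge in a slot of the rack (within 18 degrees of upright, within 50 mm of the rack middle along the slot, between the outer loops, down on the rails), released and at rest; the steady board, mug, soap bottle and salt jar are within 30 mm of where they were (angle between board_b's own z axis and vertical between 1.25 and 1.89 rad and height (world z) of board_b between 0.06 and 0.125 m and x of board_b in the frame of rack between -0.05 and 0.05 m and y of board_b in the frame of rack between -0.072 and 0.072 m and linear speed of board_b below 0.02 m/s and distance of each of board_a, mug, soap, salt from where it was at the start of the episode below 0.03 m); the robot touches nothing.
It fails at once if the rocking board drops into the sink bowl (height (world z) of board_b below -0.03 m).
It fails at once if the steady board is moved by more than 30 mm (distance of board_a from where it was at the start of the episode above 0.03 m).
It fails at once if the mug is moved by more than 30 mm (distance of mug from where it was at the start of the episode above 0.03 m).
It fails at once if the soap bottle is moved by more than 30 mm (distance of soap from where it was at the start of the episode above 0.03 m).
It fails at once if the salt jar is moved by more than 30 mm (distance of salt from where it was at the start of the episode above 0.03 m).
It also fails if it takes over 61 s, if anything falls off the work surface, if the arm or the gripper's body presses on something with over 40 N, if the wrist force passes 120 N, or if a joint passes its speed limit or range.

### The arm

A 7-joint arm with a two-finger parallel gripper is mounted at the origin on the work surface. World frame = base frame: x ahead of the robot, y to its left, z up, the work surface at z = 0. Lengths are in m, angles in rad, forces in N, time in s.
With the tool pointing down it reaches from about 0.35 to 0.9 m from the base axis. Payload 8.1 kg.
Tool frame: the origin (TCP) lies at the very end of the fingers, on their centre line; the grasp point (between the pads) lies 19 mm behind it (grasp_offset is the distance from the TCP to the grasp point, in m); z points along the fingers, y is the line along which they close (so a half turn about z gives the same grasp; the last joint's range is limited). The gripper opens to 92 mm and grips with 3 to 60 N. Pads are 19 mm wide; open, the fingers measure 130 mm over their backs; the gripper's body (75 mm by 190 mm) begins 47 mm behind the grasp point.
Start: joints at [-1.384, 0.434, 0.025, 1.573, -0.012, 1.134, -0.075], TCP at [0.179, 0.599, 0.227] pointing down, gripper open.
Joint ranges: [-2.62, 2.62], [-0.44, 2.09], [-1.27, 1.32], [0.08, 2.57], [-1.32, 4.46], [0.12, 2], [-2.74, 2.74]. Speed limits (rad/s): [2.22, 2.22, 3.01, 3.01, 3.14, 3.14, 3.14].

### API

Orientations are given as a rotation vector (axis times angle).
In Python, from cell import observe, get_image, camera_params, sign_off, silhouettes, grasp_offset gives the robot as it stands. The module is installed in compiled form; this text tells all that it offers.
- The arm moves only by the tool jog_arm, never from a script. Its argument "motion" is a list that holds one entry, the list of rows, each a list of 7 numbers: the shift along the tool's x, y, z in m, then the turn, a rotation vector about the tool's x, y, z in rad, then the closure, from -1 (fully open) to 1 (shut), so that 0 is half open. In form: [[[dx, dy, dz, wx, wy, wz, hand], ...]]. A call has 1 to 10 rows; each row is the pose to reach, as a shift and turn from the pose commanded when the call began, along the tool's axes at that moment; what a row does not reach only later rows make up. A row lasts 1/12 s, in which the tool goes at most 41.7 mm and 7.16 degrees, less where a joint would pass 70% of its speed; a pose out of reach is approached as far as the arm can. A call with a gripper value outside its range is refused whole. The fingers move at their own pace and stop on an object; "force" is the grip in N (left out, the last holds). Time passes only in rows, so rows that repeat a pose let the fingers close. It gives the time, the measured TCP pose, the force, the opening and the grip force at its end, in the units of the state.
- observe(): the state, without advancing time (a new reading comes with each control period).
- get_image(name): name is "side" or "top" or "wrist"; returns the picture (420x560x3 uint8, red, green, blue); there is no depth.
- camera_params(name): a dict with "vertical_fov" (degrees; the focal length in pixels is half the picture's height over the tangent of half this angle, whatever the lens; pixels are square), "cx", "cy" (the principal point, pixels), "T" (4x4, takes a point from camera to world coordinates). Camera axes: x right, y down, z forward; pixel columns grow to the right and rows downward; lengths in m; the calibration is good to about 2 mm. A picture is of the moment at which its call begins: read the wrist's pose just before it. camera_params takes no time and is no camera call; for the wrist camera it gives the pose at the moment of the call.
- sign_off(): hands the job in; it is judged then, once.
Trained networks look in the newest picture that a camera, given by its name, has taken for a name from the list of things; names that differ only in an ending like _2 or _b are one class to them, and where a whole thing is asked for, a point or a joint stands for the part that bears it (a point fixed in the world has none). Each returns a list of dicts, best first, with "p" (0 to 1); they miss things now and then, are a little off and sometimes report something else, mostly with a low value. They report only what shows in the picture. A call takes as long as a camera call. They do not tell look-alikes from the thing itself.
- silhouettes(query, camera): "mask" (420x560 bool, what is visible of it) and "pixel" ([column, row] in pixels, amid what is visible of it).
The state is a dict: "clock": time; "joints": joint angles; "dq": joint speeds; "joint_efforts": joint torques, N m; "position": TCP position; "ee_rot": TCP orientation; "force": force on the tool from outside, world axes, zero at the start; "ft_torque": the same for the moment, N m; "width": opening from 0.0 (shut) to 1.0 (fully open); "gripper_force": force on a finger pad.
Only numpy, scipy, OpenCV 4.12 (cv2) and the standard library are available. Lean on these libraries where they do the work, as an engineer would, in place of code of your own. Each camera call takes 0.05 s, during which the arm holds its last target. There are 200 camera calls.

## Working session

There is one attempt and no reset: what is moved stays moved. The work goes in short steps, Python scripts to look and compute and a tool call to move; the robot and the scene stay as the last step left them, time stands still between calls to the robot, and variables do not carry over. Pictures are saved under pics/ and viewed, at most 10 in all, crops included, and the job is handed in when it is done.

Besides the shell and the picture viewer there is one more tool, called after "Emit:" by a JSON object that holds its "method" and its "body", one argument or row to a line. jog_arm: Moves the arm, as the interface text tells. Its arguments: {"type":"object","properties":{"motion":{"type":"array"},"force":{"type":"number"}},"required":["motion"]}

```bash
mkdir -p pics
cat > h.py <<'E'
import numpy as np,cv2
from cell import *
from scipy.spatial.transform import Rotation as R
def save(n,f): 
    im=get_image(n); cv2.imwrite('pics/'+f,im[:,:,::-1]); return im
def ray(n,px,z,P=None):
    p=P or camera_params(n); f=210/np.tan(np.radians(p['vertical_fov'])/2)
    d=np.array([(px[0]-p['cx'])/f,(px[1]-p['cy'])/f,1]); T=np.array(p['T'])
    d=T[:3,:3]@d; o=T[:3,3]; return o+d*(z-o[2])/d[2]
def proj(n,X):
    p=camera_params(n); f=210/np.tan(np.radians(p['vertical_fov'])/2); T=np.array(p['T'])
    c=T[:3,:3].T@(np.array(X)-T[:3,3]); return np.array([p['cx']+f*c[0]/c[2],p['cy']+f*c[1]/c[2]])
E
python3 - <<'E'
from h import *
s=observe();print({k:np.round(v,3) for k,v in s.items()},grasp_offset)
a=save('top','t0.png');b=save('side','s0.png')
for n in['top','side','wrist']:
  p=camera_params(n);print(n,p['vertical_fov'],np.round(p['T'],3).tolist())
for q in['board_a','rack','mug','soap','salt']:
  for r in silhouettes(q,'top')[:5]:
    m=r['mask'].astype(np.uint8);c=cv2.minAreaRect(cv2.findNonZero(m));bp=cv2.boxPoints(c)
    print(q,round(r['p'],2),np.round(r['pixel']),m.sum(),[np.round(ray('top',x,0.007)[:2],3).tolist() for x in bp])
cv2.imwrite('pics/ts0.png',cv2.resize(np.hstack([a,b])[:,:,::-1],(800,300),interpolation=cv2.INTER_AREA))
E
```

```text
{'clock': np.float64(0.0), 'joints': array([-1.384,  0.435,  0.025,  1.574, -0.012,  1.134, -0.075]), 'dq': array([-0.001, -0.   , -0.001, -0.   ,  0.   ,  0.001,  0.001]), 'joint_efforts': array([-0.0000e+00, -6.6784e+01,  9.8500e-01, -3.1447e+01, -6.1000e-02,
        4.3000e-02,  0.0000e+00]), 'position': array([0.178, 0.598, 0.226]), 'ee_rot': array([-4.540e-01, -3.109e+00,  2.000e-03]), 'force': array([-0.088,  0.408, -0.225]), 'ft_torque': array([0.009, 0.03 , 0.032]), 'gripper_force': np.float64(0.0), 'width': np.float64(0.998)} 0.0188
top 51.42830121524534 [[0.004, -0.993, 0.118, 0.414], [-1.0, -0.006, -0.018, 0.264], [0.019, -0.118, -0.993, 0.852], [0.0, 0.0, 0.0, 1.0]]
side 52.69594913881405 [[0.939, -0.246, 0.24, 0.275], [-0.344, -0.652, 0.676, -0.436], [-0.01, -0.717, -0.697, 0.785], [0.0, 0.0, 0.0, 1.0]]
wrist 64.12398887164098 [[0.286, 0.925, 0.249, 0.113], [0.958, -0.277, -0.075, 0.618], [-0.0, 0.259, -0.966, 0.383], [0.0, 0.0, 0.0, 1.0]]
board_a 0.81 [112. 192.] 5259 [[0.65, 0.657], [0.67, 0.544], [0.489, 0.509], [0.471, 0.62]]
board_a 0.75 [388. 262.] 5276 [[0.386, 0.132], [0.496, 0.125], [0.487, -0.062], [0.377, -0.051]]
board_a 0.58 [389. 168.] 4975 [[0.561, 0.124], [0.672, 0.122], [0.674, -0.061], [0.562, -0.057]]
rack 0.93 [233. 193.] 4198 [[0.489, 0.449], [0.653, 0.435], [0.63, 0.234], [0.467, 0.253]]
rack 0.64 [392. 172.] 4928 [[0.672, 0.122], [0.674, -0.061], [0.56, -0.057], [0.559, 0.124]]
rack 0.51 [271. 336.] 1137 [[0.33, 0.302], [0.33, 0.237], [0.256, 0.237], [0.256, 0.301]]
mug 0.82 [191. 355.] 2244 [[0.217, 0.486], [0.323, 0.435], [0.284, 0.356], [0.18, 0.407]]
mug 0.72 [391. 261.] 5344 [[0.386, 0.134], [0.498, 0.126], [0.489, -0.06], [0.377, -0.05]]
soap 0.76 [271. 331.] 1073 [[0.33, 0.3], [0.33, 0.237], [0.256, 0.237], [0.256, 0.299]]
salt 0.65 [399. 103.] 1106 [[0.729, 0.062], [0.811, 0.021], [0.782, -0.035], [0.701, 0.007]]
```

View pics/t0.png

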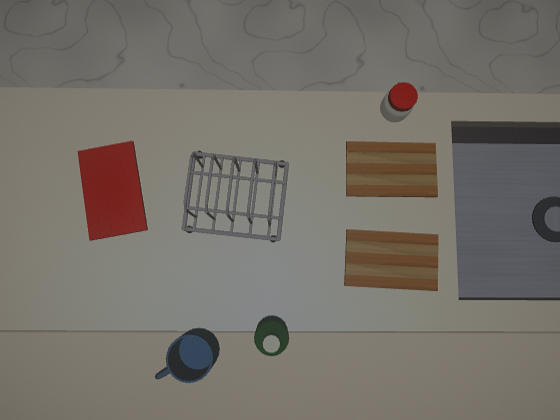

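View pics/s0.png

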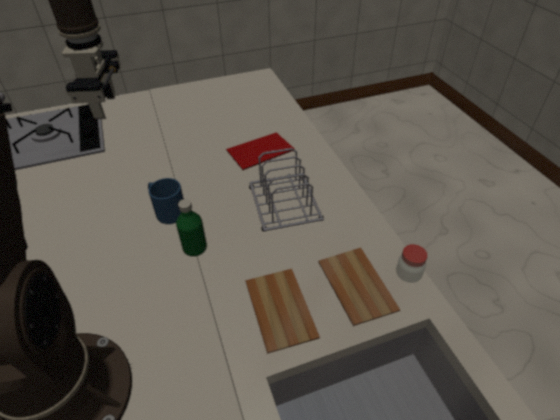

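Candidates: the wooden boards at top-view (388,262) (near) and (391,169) (far). The red one at (112,192) is a decoy. The salt jar is at (400,100), the soap at (271,335), the mug at (192,355) and the rack at (235,195). Nothing in the pictures tells the two boards apart, so I have to press them.

```bash
cat >> h.py <<'E'
def shift(p,Rw=None,p0=None):
    s=observe(); r=R.from_rotvec(s['ee_rot']); p0=s['position'] if p0 is None else p0
    w=[0,0,0] if Rw is None else (r.inv()*Rw).as_rotvec()
    return np.round(r.inv().apply(np.array(p)-p0),4).tolist()+np.round(w,3).tolist()
E
python3 - <<'E'
from h import *
im=get_image('top')
cv2.imwrite('pics/t1.png',cv2.resize(im[110:320,330:480],None,fx=2.8,fy=2.8,interpolation=cv2.INTER_CUBIC)[:,:,::-1])
for n,pts,z in[('near',[(347,230),(438,234),(438,290),(345,285)],.008),('far',[(347,142),(435,143),(437,196),(346,195)],.008),('sink',[(452,122),(458,298)],0)]:
  print(n,[np.round(ray('top',x,z)[:2],3).tolist() for x in pts])
s=observe();print(R.from_rotvec(s['ee_rot']).as_matrix().round(3).tolist())
# rack feet/slots: box corners from above
print([np.round(ray('top',x,0.005)[:2],3).tolist() for x in[(196,155),(285,163),(277,239),(187,230)]])
print(shift([0.396,0.1,0.226]))
E
```

```text
near [[0.493, 0.123], [0.486, -0.056], [0.378, -0.051], [0.387, 0.128]]
far [[0.67, 0.12], [0.669, -0.057], [0.562, -0.057], [0.562, 0.124]]
sink [[0.716, -0.096], [0.363, -0.093]]
[[-0.958, 0.286, -0.0], [0.286, 0.958, -0.0], [-0.0, -0.0, -1.0]]
[[0.641, 0.421], [0.626, 0.244], [0.475, 0.259], [0.492, 0.434]]
[-0.3509, -0.4159, 0.0007, 0, 0, 0]
```

View pics/t1.png

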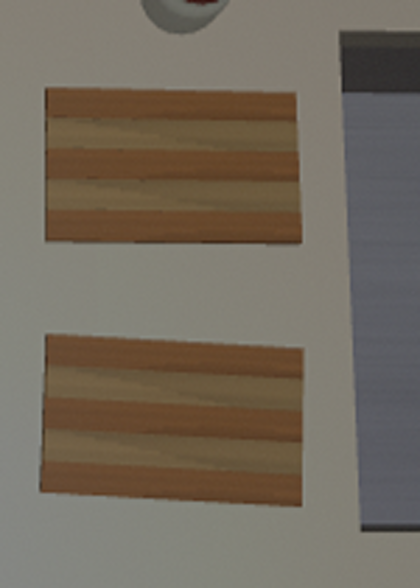

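The crop shows two identical five-stave wooden boards and no visible warp. Next I press the near board's corners.

Emit:
{"method": "jog_arm", "body": {
  "motion": [
    [[-0.353,-0.402,0,0,0,0,1],[-0.353,-0.402,0,0,0,0,1],[-0.353,-0.402,0,0,0,0,1],[-0.353,-0.402,0,0,0,0,1],[-0.353,-0.402,0,0,0,0,1],[-0.353,-0.402,0,0,0,0,1],[-0.353,-0.402,0,0,0,0,1],[-0.353,-0.402,0,0,0,0,1],[-0.353,-0.402,0,0,0,0,1],[-0.353,-0.402,0,0,0,0,1]]
  ],
  "force": 20
}}

```text
clock: 1.23
position: [0.353, 0.2185, 0.227]
ee_rot: [0.454, 3.108, 0.002]
force: [1.5, 0.1, 0.6]
width: 0.325
gripper_force: 0.0
```

Emit:
{"method": "jog_arm", "body": {
  "motion": [
    [[-0.078,-0.089,0.0,0,0,0,1],[-0.078,-0.089,0.0,0,0,0,1],[-0.078,-0.089,0.1,0,0,0,1],[-0.078,-0.089,0.15,0,0,0,1],[-0.078,-0.089,0.195,0,0,0,1],[-0.078,-0.089,0.205,0,0,0,1],[-0.078,-0.089,0.205,0,0,0,1],[-0.078,-0.089,0.205,0,0,0,1]]
  ]
}}

```text
clock: 1.9
position: [0.3981, 0.1102, 0.0156]
ee_rot: [-0.454, -3.099, 0.012]
force: [-1.0, -0.6, -0.3]
width: 0.007
gripper_force: 0.0
```

Run:
```python
from h import *
s=observe();print(s['position'],s['force'],s['joints'].round(3),s['width'])
save('wrist','w1.png')
```

```text
[0.3981133  0.11015998 0.01555802] [-0.95881986 -0.56013483 -0.31983136] [-0.581  0.449  0.232  2.292 -0.235  0.433  1.123] 0.006590533824299022
```

View pics/w1.png

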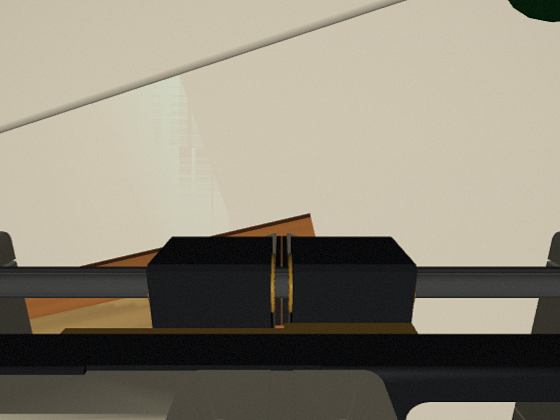

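The wrist view shows the closed fingertips over the board's +y, robot-side corner (corner at about (310,215)). I press in small steps.

Emit:
{"method": "jog_arm", "body": {
  "motion": [
    [[0,0,0.008,0,0,0,1],[0,0,0.008,0,0,0,1],[0,0,0.008,0,0,0,1]]
  ]
}}

```text
clock: 2.2
position: [0.4033, 0.1138, 0.0159]
ee_rot: [0.452, 3.106, 0.004]
force: [-0.6, 0.5, -0.5]
width: 0.008
gripper_force: 0.0
```

Emit:
{"method": "jog_arm", "body": {
  "motion": [
    [[0,0,0.003,0,0,0,1],[0,0,0.003,0,0,0,1],[0,0,0.003,0,0,0,1]]
  ]
}}

```text
clock: 2.45
position: [0.4024, 0.1132, 0.0117]
ee_rot: [0.453, 3.107, 0.002]
force: [0.0, 0.5, -0.3]
width: 0.004
gripper_force: 0.0
```

Emit:
{"method": "jog_arm", "body": {
  "motion": [
    [[0,0,0.002,0,0,0,1],[0,0,0.002,0,0,0,1],[0,0,0.002,0,0,0,1]]
  ]
}}

```text
clock: 2.7
position: [0.4018, 0.1128, 0.0087]
ee_rot: [-0.454, -3.109, -0.0]
force: [-0.1, -0.3, -0.3]
width: 0.005
gripper_force: 0.0
```

Emit:
{"method": "jog_arm", "body": {
  "motion": [
    [[0,0,0.002,0,0,0,1],[0,0,0.002,0,0,0,1],[0,0,0.002,0,0,0,1]]
  ]
}}

```text
clock: 2.95
position: [0.402, 0.1128, 0.0072]
ee_rot: [0.454, 3.108, 0.001]
force: [-2.6, -0.6, 16.6]
width: 0.008
gripper_force: 8.3
```

Emit:
{"method": "jog_arm", "body": {
  "motion": [
    [[0,0,-0.015,0,0,0,1],[-0.037,0.009,-0.015,0,0,0,1],[-0.075,0.018,-0.015,0,0,0,1],[-0.075,0.018,-0.015,0,0,0,1],[-0.075,0.018,-0.006,0,0,0,1],[-0.075,0.018,-0.006,0,0,0,1],[-0.075,0.018,-0.006,0,0,0,1]]
  ]
}}

```text
clock: 3.53
position: [0.4767, 0.1082, 0.0116]
ee_rot: [-0.453, -3.105, 0.002]
force: [-0.3, 0.6, -1.3]
width: 0.004
gripper_force: 0.0
```

Emit:
{"method": "jog_arm", "body": {
  "motion": [
    [[0,0,0.003,0,0,0,1],[0,0,0.003,0,0,0,1],[0,0,0.003,0,0,0,1]]
  ]
}}

```text
clock: 3.78
position: [0.4782, 0.1086, 0.0096]
ee_rot: [-0.453, -3.108, 0.0]
force: [1.2, -0.2, -0.1]
width: 0.01
gripper_force: 0.0
```

Emit:
{"method": "jog_arm", "body": {
  "motion": [
    [[0,0,0.002,0,0,0,1],[0,0,0.002,0,0,0,1],[0,0,0.002,0,0,0,1]]
  ]
}}

```text
clock: 4.03
position: [0.4788, 0.1086, 0.0077]
ee_rot: [-0.454, -3.109, -0.0]
force: [0.6, -0.4, -0.2]
width: 0.003
gripper_force: 0.0
```

Emit:
{"method": "jog_arm", "body": {
  "motion": [
    [[0,0,0.001,0,0,0,1],[0,0,0.001,0,0,0,1],[0,0,0.001,0,0,0,1]]
  ]
}}

```text
clock: 4.28
position: [0.479, 0.1086, 0.0073]
ee_rot: [0.454, 3.108, 0.001]
force: [-2.1, -1.0, 9.5]
width: 0.006
gripper_force: 5.1
```

```bash
cat > cmp.py <<'E'
from h import *
import sys
tag=sys.argv[1]
pts={'N--':(.378,-.051),'N+-':(.486,-.056),'N-+':(.387,.128),'N++':(.493,.123),'F--':(.562,-.057),'F+-':(.669,-.057),'F-+':(.562,.124),'F++':(.67,.12)}
ims=[]
for n in['top','side']:
  a=cv2.imread(f'pics/{n[0]}0.png',0).astype(np.float32); b=cv2.cvtColor(save(n,f'{n[0]}{tag}.png'),cv2.COLOR_RGB2GRAY).astype(np.float32)
  for k,p in pts.items():
    u,v=proj(n,[*p,.007]).round().astype(int); c=lambda i:i[v-12:v+12,u-12:u+12]
    if c(a).shape==(24,24):
      d,r=cv2.phaseCorrelate(c(a),c(b),cv2.createHanningWindow((24,24),cv2.CV_32F)); print(n,k,np.round(d,2),round(r,2),'absdiff',np.abs(c(a)-c(b)).mean().round(1))
E
python3 cmp.py 2
```

```text
top N-- [0.94 0.13] 0.59 absdiff 29.5
top N+- [-0.38  0.81] 0.73 absdiff 31.3
top N-+ [ 0.2  -0.04] 0.94 absdiff 6.9
top N++ [-1.73 -0.11] 0.55 absdiff 15.1
top F-- [ 47.03 -64.26] -0.01 absdiff 27.2
top F+- [-0.16 -0.01] 0.95 absdiff 6.8
top F-+ [-0.01  0.02] 1.0 absdiff 6.5
top F++ [-0.02  0.02] 1.01 absdiff 7.0
side N-- [0.09 0.05] 0.91 absdiff 6.3
side N+- [0.36 0.09] 0.79 absdiff 5.9
side N-+ [ 0.25 -0.24] 0.89 absdiff 6.5
side N++ [-8.23  1.37] 0.12 absdiff 28.2
side F-- [-0.2  0.1] 0.92 absdiff 6.0
side F+- [-0.23 -0.33] 0.9 absdiff 6.0
side F-+ [0.06 0.02] 0.97 absdiff 6.2
side F++ [-0.04 -0.19] 0.93 absdiff 6.0
```

Pressing this corner with 9 N left the opposite corner unmoved, so the near board looks steady. Next I press the far board's corners.

Emit:
{"method": "jog_arm", "body": {
  "motion": [
    [[0,0,-0.018,0,0,0,1],[-0.035,0.01,-0.018,0,0,0,1],[-0.07,0.02,-0.018,0,0,0,1],[-0.094,0.029,-0.018,0,0,0,1],[-0.094,0.029,-0.01,0,0,0,1],[-0.094,0.029,-0.008,0,0,0,1],[-0.094,0.029,-0.006,0,0,0,1],[-0.094,0.029,-0.005,0,0,0,1],[-0.094,0.029,-0.005,0,0,0,1]]
  ]
}}

```text
clock: 5.13
position: [0.5759, 0.1095, 0.0114]
ee_rot: [-0.453, -3.107, 0.0]
force: [-0.2, -0.5, 0.7]
width: 0.009
gripper_force: 0.0
```

Emit:
{"method": "jog_arm", "body": {
  "motion": [
    [[0,0,0.003,0,0,0,1],[0,0,0.003,0,0,0,1],[0,0,0.003,0,0,0,1]]
  ]
}}

```text
clock: 5.38
position: [0.577, 0.1096, 0.0088]
ee_rot: [-0.453, -3.108, -0.0]
force: [0.6, 0.4, 0.7]
width: 0.005
gripper_force: 0.0
```

Emit:
{"method": "jog_arm", "body": {
  "motion": [
    [[0,0,0.002,0,0,0,1],[0,0,0.002,0,0,0,1],[0,0,0.002,0,0,0,1]]
  ]
}}

```text
clock: 5.63
position: [0.5776, 0.1096, 0.0077]
ee_rot: [0.454, 3.108, 0.001]
force: [-3.2, -1.0, 11.4]
width: 0.006
gripper_force: 5.7
```

```bash
python3 cmp.py 3 | grep "side F"
```

```text
side F-- [ 0.4  -0.38] 0.98 absdiff 6.9
side F+- [ 0.34 -0.24] 0.87 absdiff 6.5
side F-+ [-1.54 -1.54] 0.46 absdiff 13.0
side F++ [0.37 0.11] 0.93 absdiff 6.7
```

Emit:
{"method": "jog_arm", "body": {
  "motion": [
    [[0,0,-0.018,0,0,0,1],[-0.035,0.01,-0.018,0,0,0,1],[-0.075,0.024,-0.018,0,0,0,1],[-0.075,0.024,-0.01,0,0,0,1],[-0.075,0.024,-0.008,0,0,0,1],[-0.075,0.024,-0.006,0,0,0,1],[-0.075,0.024,-0.005,0,0,0,1],[-0.075,0.024,-0.005,0,0,0,1]]
  ]
}}

```text
clock: 6.4
position: [0.6548, 0.1111, 0.0114]
ee_rot: [-0.453, -3.107, 0.0]
force: [-0.0, 0.0, -1.1]
width: 0.009
gripper_force: 0.0
```

Emit:
{"method": "jog_arm", "body": {
  "motion": [
    [[0,0,0.003,0,0,0,1],[0,0,0.003,0,0,0,1],[0,0,0.003,0,0,0,1]]
  ]
}}

```text
clock: 6.65
position: [0.6557, 0.1112, 0.0088]
ee_rot: [-0.453, -3.108, -0.0]
force: [-0.2, 0.5, -0.1]
width: 0.007
gripper_force: 0.1
```

Emit:
{"method": "jog_arm", "body": {
  "motion": [
    [[0,0,0.002,0,0,0,1],[0,0,0.002,0,0,0,1],[0,0,0.002,0,0,0,1]]
  ]
}}

```text
clock: 6.9
position: [0.6561, 0.1112, 0.0078]
ee_rot: [0.454, 3.108, 0.001]
force: [-3.6, -0.7, 10.9]
width: 0.001
gripper_force: 5.1
```

```bash
python3 cmp.py 4 | grep "side"
```

```text
side N-- [0.24 0.17] 1.02 absdiff 8.7
side N+- [ 0.46 -0.17] 0.85 absdiff 8.2
side N-+ [-0.04  0.19] 0.84 absdiff 8.9
side N++ [ 0.05 -0.26] 0.91 absdiff 8.8
side F-- [ 0.27 -0.78] 0.9 absdiff 9.3
side F+- [ 0.26 -0.49] 0.81 absdiff 8.0
side F-+ [ 0.07 -0.32] 0.84 absdiff 8.9
side F++ [-3.16  0.19] 0.59 absdiff 22.8
```

```bash
cat > avg.py <<'E'
from h import *
import sys
np.save(sys.argv[1],np.mean([get_image('side') for _ in range(5)],0).mean(2).astype(np.float32))
E
python3 avg.py pr.npy
```

```text
(no output)
```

Emit:
{"method": "jog_arm", "body": {
  "motion": [
    [[0,0,-0.018,0,0,0,1],[0,0,-0.018,0,0,0,1],[0,0,-0.018,0,0,0,1],[0,0,-0.018,0,0,0,1]]
  ]
}}

```text
clock: 7.58
position: [0.6559, 0.1111, 0.0245]
ee_rot: [0.454, 3.109, 0.0]
force: [-0.7, -0.0, -0.7]
width: 0.006
gripper_force: 0.0
```

```bash
python3 avg.py fr.npy
python3 - <<'E'
from h import *
a=np.load('fr.npy');b=np.load('pr.npy')
for k,p in {'N--':(.378,-.051),'N+-':(.486,-.056),'N-+':(.387,.128),'N++':(.493,.123),'F--':(.562,-.057),'F+-':(.669,-.057),'F-+':(.562,.124)}.items():
    u,v=proj('side',[*p,.007]).round().astype(int); c=lambda i:i[v-14:v+14,u-14:u+14]
    print(k,np.round(cv2.phaseCorrelate(c(a),c(b),cv2.createHanningWindow((28,28),cv2.CV_32F)),2) if 0 else [np.round(x,2) for x in cv2.phaseCorrelate(c(a),c(b),cv2.createHanningWindow((28,28),cv2.CV_32F))],np.abs(c(a)-c(b)).mean().round(2),np.abs(c(a)-c(b)).max().round(1))
E
```

```text
N-- [array([-0.  ,  0.05]), np.float64(0.94)] 1.86 4.0
N+- [array([ 0.13, -0.05]), np.float64(0.89)] 1.84 4.0
N-+ [array([-0.06,  0.11]), np.float64(0.94)] 1.86 3.9
N++ [array([ 0.05, -0.11]), np.float64(0.96)] 1.81 4.3
F-- [array([ 0.23, -1.12]), np.float64(0.97)] 3.78 31.8
F+- [array([ 0.43, -0.03]), np.float64(0.91)] 2.02 13.3
F-+ [array([ 0.12, -0.13]), np.float64(0.95)] 2.02 14.3
```

The far board rocks: pressing its ++ corner lifts the opposite corner by 1.1 px in the side view, and every other corner shows at most 0.4 px. So the far board is board_b. I move over its middle, square up the tool and press.

Emit:
{"method": "jog_arm", "body": {
  "motion": [
    [[0.019,-0.075,0,0,0,-0.29,1],[0.019,-0.075,0,0,0,-0.29,1],[0.019,-0.075,0,0,0,-0.29,1],[0.019,-0.075,0.005,0,0,-0.29,1],[0.019,-0.075,0.011,0,0,-0.29,1],[0.019,-0.075,0.011,0,0,-0.29,1],[0.019,-0.075,0.011,0,0,-0.29,1]]
  ]
}}

```text
clock: 8.42
position: [0.6162, 0.046, 0.0129]
ee_rot: [0.001, -3.141, -0.001]
force: [0.9, -0.3, 0.2]
width: 0.006
gripper_force: 0.0
```

Emit:
{"method": "jog_arm", "body": {
  "motion": [
    [[0,0,0.003,0,0,0,1],[0,0,0.003,0,0,0,1],[0,0,0.003,0,0,0,1]]
  ]
}}

```text
clock: 8.67
position: [0.6164, 0.0451, 0.0105]
ee_rot: [0.001, -3.141, 0.0]
force: [0.5, -0.2, -0.2]
width: -0.002
gripper_force: 0.0
```

Emit:
{"method": "jog_arm", "body": {
  "motion": [
    [[0,0,0.002,0,0,0,1],[0,0,0.002,0,0,0,1],[0,0,0.002,0,0,0,1]]
  ]
}}

```text
clock: 8.92
position: [0.6167, 0.0449, 0.009]
ee_rot: [-0.0, 3.141, 0.0]
force: [0.3, 0.2, 2.2]
width: 0.003
gripper_force: 1.2
```

Emit:
{"method": "jog_arm", "body": {
  "motion": [
    [[0,0,0.0007,0,0,0,1],[0,0,0.0007,0,0,0,1],[0,0,0.0007,0,0,0,1]]
  ]
}}

```text
clock: 9.17
position: [0.6168, 0.0449, 0.0089]
ee_rot: [-0.0, 3.141, 0.001]
force: [-1.6, 0.9, 9.5]
width: 0.005
gripper_force: 4.7
```

Emit:
{"method": "jog_arm", "body": {
  "motion": [
    [[0,-0.003,0,0,0,0,1],[0,-0.01,0,0,0,0,1],[0,-0.018,0,0,0,0,1],[0,-0.026,0,0,0,0,1],[0,-0.034,0,0,0,0,1],[0,-0.04,0,0,0,0,1],[0,-0.04,0,0,0,0,1]]
  ]
}}

```text
clock: 9.75
position: [0.6173, 0.0036, 0.0089]
ee_rot: [0.002, 3.14, -0.0]
force: [-0.8, -1.6, 7.9]
width: 0.006
gripper_force: 3.5
```

```bash
cat > bd.py <<'E'
from h import *
for n in['top','side']:
  get_image(n)
  for r in silhouettes('board_b',n)[:4]:
    m=r['mask'].astype(np.uint8);bp=cv2.boxPoints(cv2.minAreaRect(cv2.findNonZero(m)))
    cs=cv2.approxPolyDP(max(cv2.findContours(m,0,2)[0],key=cv2.contourArea),6,True)[:,0]
    print(n,round(r['p'],2),m.sum(),[np.round(ray(n,x,.007)[:2],3).tolist() for x in cs])
E
python3 bd.py
```

```text
top 0.69 5293 [[0.491, 0.127], [0.389, 0.128], [0.38, -0.05], [0.488, -0.054]]
top 0.63 5157 [[0.668, 0.547], [0.643, 0.652], [0.475, 0.617], [0.497, 0.513]]
top 0.55 2196 [[0.666, 0.08], [0.561, 0.08], [0.564, -0.099], [0.602, -0.095], [0.597, 0.071]]
side 0.86 2420 [[0.566, 0.079], [0.563, -0.095], [0.67, -0.1], [0.671, -0.055], [0.614, -0.052], [0.611, 0.077]]
side 0.67 3957 [[0.493, 0.121], [0.391, 0.124], [0.38, -0.052], [0.486, -0.058]]
side 0.64 1283 [[0.668, 0.563], [0.637, 0.65], [0.473, 0.609], [0.503, 0.505], [0.592, 0.559], [0.559, 0.519]]
```

Emit:
{"method": "jog_arm", "body": {
  "motion": [
    [[0,-0.003,0,0,0,0,1],[0,-0.01,0,0,0,0,1],[0,-0.018,0,0,0,0,1],[0,-0.026,0,0,0,0,1],[0,-0.034,0,0,0,0,1],[0,-0.042,0,0,0,0,1],[0,-0.05,0,0,0,0,1],[0,-0.057,0,0,0,0,1],[0,-0.057,0,0,0,0,1],[0,-0.057,0,0,0,0,1]]
  ]
}}

```text
clock: 10.78
position: [0.6164, -0.0543, 0.0081]
ee_rot: [0.003, 3.141, -0.002]
force: [-0.8, -2.3, 4.6]
width: 0.006
gripper_force: 2.7
```

```bash
python3 bd.py
```

```text
top 0.93 5233 [[0.493, 0.125], [0.389, 0.126], [0.38, -0.048], [0.486, -0.054]]
top 0.64 5318 [[0.668, 0.549], [0.647, 0.652], [0.471, 0.617], [0.493, 0.513]]
side 0.7 1331 [[0.666, 0.564], [0.637, 0.65], [0.475, 0.614], [0.503, 0.505]]
side 0.67 2820 [[0.564, 0.022], [0.561, -0.158], [0.669, -0.158], [0.671, -0.117], [0.611, -0.113], [0.615, 0.022]]
side 0.56 4021 [[0.495, 0.12], [0.389, 0.124], [0.38, -0.054], [0.485, -0.06]]
```

Emit:
{"method": "jog_arm", "body": {
  "motion": [
    [[0,0,-0.03,0,0,0,1],[0,0,-0.07,0,0,0,1],[0,-0.02,-0.11,0,0,0,0],[0,-0.04,-0.15,0,0,0,0],[0,-0.08,-0.19,-0.12,0,0,0],[0,-0.12,-0.19,-0.24,0,0,0],[0,-0.16,-0.19,-0.36,0,0,0],[0,-0.2,-0.19,-0.48,0,0,0],[0,-0.22,-0.19,-0.6,0,0,0],[0,-0.22,-0.19,-0.72,0,0,0]]
  ]
}}

```text
clock: 11.82
position: [0.6135, -0.2834, 0.1971]
ee_rot: [0.014, 2.948, 1.077]
force: [-1.7, -1.2, -0.5]
width: 0.495
gripper_force: 0.0
```

```bash
python3 -c "
from h import *
s=observe();print(s['position'],s['joints'].round(3),R.from_rotvec(s['ee_rot']).as_matrix().round(2).tolist(),s['width'])"
```

```text
[ 0.61348284 -0.28339868  0.19711822] [ 0.617  0.825  0.049  1.157 -0.576  1.626  2.326] [[-1.0, 0.01, 0.01], [0.01, 0.76, 0.64], [0.0, 0.64, -0.76]] 0.49539536953427676
```

Emit:
{"method": "jog_arm", "body": {
  "motion": [
    [[0,0,0,-0.12,0,0,0],[0,0,0,-0.24,0,0,0],[0,0,0,-0.36,0,0,0],[0,0,0,-0.48,0,0,0],[0,0,0,-0.6,0,0,0],[0,0,0,-0.72,0,0,0],[0,0,0,-0.85,0,0,0],[0,0,0,-0.85,0,0,0]]
  ]
}}

```text
clock: 12.48
position: [0.6145, -0.2722, 0.1916]
ee_rot: [-0.01, -2.222, -2.212]
force: [-1.0, 1.1, -1.4]
width: 0.495
gripper_force: 0.0
```

```bash
cat > st.py <<'E'
from h import *
s=observe();print(s['position'].round(4),s['joints'].round(3),R.from_rotvec(s['ee_rot']).as_matrix().round(3).tolist(),s['width'],s['force'])
E
python3 st.py
```

```text
[ 0.6145 -0.2722  0.1916] [ 0.928  1.326 -0.509  0.858 -0.743  1.997  2.122] [[-1.0, 0.009, 0.0], [0.0, 0.004, 1.0], [0.009, 1.0, -0.004]] 0.49531561288013454 [-0.99900963  1.10064225 -1.35991611]
```

Emit:
{"method": "jog_arm", "body": {
  "motion": [
    [[0,-0.03,0.02,0,0,0,0],[0,-0.06,0.04,0,0,0,0],[0,-0.09,0.06,0,0,0,0],[0,-0.12,0.07,0,0,0,0],[0,-0.14,0.075,0,0,0,0],[0,-0.14,0.075,0,0,0,0]]
  ]
}}

```text
clock: 12.98
position: [0.6142, -0.197, 0.051]
ee_rot: [-0.005, -2.232, -2.199]
force: [-1.0, 0.2, -1.6]
width: 0.497
gripper_force: 0.0
```

```bash
python3 st.py
```

```text
[ 0.6142 -0.197   0.051 ] [ 0.88   1.437 -0.478  0.987 -0.673  1.819  2.317] [[-1.0, 0.008, -0.003], [-0.003, 0.015, 1.0], [0.008, 1.0, -0.015]] 0.4974613206579249 [-0.9565265   0.15775449 -1.62908163]
```

Emit:
{"method": "jog_arm", "body": {
  "motion": [
    [[0,-0.02,0,0,0,0,0],[0,-0.04,0,0,0,0,0],[0,-0.047,0,0,0,0,0],[0,-0.047,0,0,0,0,0],[0,-0.047,0,0,0,0,0]]
  ]
}}

```text
clock: 13.4
position: [0.6167, -0.2012, 0.0105]
ee_rot: [-0.0, 2.241, 2.201]
force: [0.7, -0.1, 0.5]
width: 0.501
gripper_force: 0.0
```

```bash
python3 st.py
python3 - <<'E'
from h import *
a=save('side','s5.png');b=save('wrist','w5.png')
cv2.imwrite('pics/sw5.png',cv2.resize(np.hstack([a[180:,180:],b[:240,:380]])[:,:,::-1],(800,253)))
E
python3 bd.py
```

```text
[ 0.6167 -0.2012  0.0105] [ 0.87   1.5   -0.468  0.926 -0.657  1.825  2.342] [[-1.0, -0.0, 0.0], [0.0, 0.018, 1.0], [-0.0, 1.0, -0.018]] 0.5006560337163194 [ 0.67054021 -0.05648423  0.46443962]
top 0.89 5282 [[0.668, 0.547], [0.647, 0.652], [0.473, 0.619], [0.495, 0.511]]
top 0.71 5321 [[0.493, 0.125], [0.387, 0.128], [0.38, -0.05], [0.484, -0.054]]
top 0.64 4889 [[0.669, 0.024], [0.561, 0.025], [0.562, -0.153], [0.666, -0.152]]
side 0.87 1292 [[0.665, 0.57], [0.637, 0.65], [0.478, 0.602], [0.507, 0.508]]
side 0.73 3956 [[0.495, 0.12], [0.389, 0.124], [0.378, -0.052], [0.488, -0.059]]
side 0.6 4403 [[0.673, 0.024], [0.563, 0.02], [0.56, -0.157], [0.668, -0.159]]
```

View pics/s5.png

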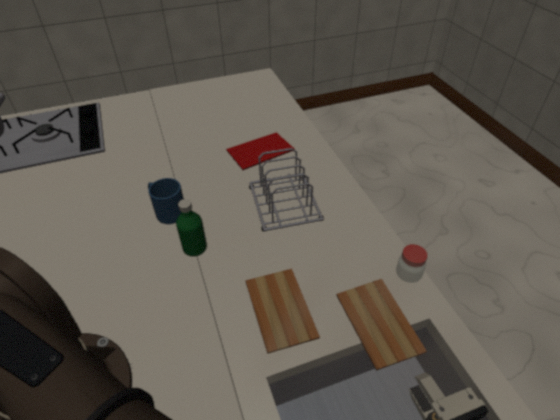

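View pics/w5.png

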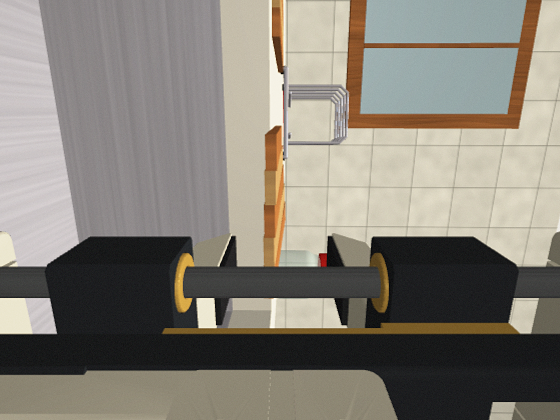

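The side view shows the board's end out over the bowl, with the gripper facing it at about (440,395). In the wrist view the board edge (col 265–285) lies between the open fingers (225 and 340). I lower 6 mm, advance and grip.

Emit:
{"method": "jog_arm", "body": {
  "motion": [
    [[0,-0.006,0,0,0,0,0],[0,-0.006,0.02,0,0,0,0],[0,-0.006,0.045,0,0,0,0],[0,-0.006,0.07,0,0,0,0],[0,-0.006,0.085,0,0,0,0],[0,-0.006,0.085,0,0,0,0],[0,-0.006,0.085,0,0,0,0]]
  ]
}}

```text
clock: 14.28
position: [0.6162, -0.1154, 0.0021]
ee_rot: [0.001, -2.241, -2.2]
force: [-0.4, -0.4, -0.4]
width: 0.498
gripper_force: 0.0
```

Emit:
{"method": "jog_arm", "body": {
  "motion": [
    [[0,0,0,0,0,0,0.5],[0,0,0,0,0,0,0.7],[0,0,0,0,0,0,1],[0,0,0,0,0,0,1],[0,0,0,0,0,0,1],[0,0,0,0,0,0,1],[0,0,0,0,0,0,1],[0,0,0,0,0,0,1]]
  ],
  "force": 25
}}

```text
clock: 14.95
position: [0.6168, -0.116, 0.0039]
ee_rot: [-0.002, 2.238, 2.203]
force: [0.2, -2.3, 5.0]
width: 0.084
gripper_force: 24.9
```

```bash
python3 st.py
```

```text
[ 0.6168 -0.116   0.0039] [ 0.838  1.457 -0.496  1.131 -0.672  1.652  2.415] [[-1.0, -0.002, 0.0], [0.0, 0.016, 1.0], [-0.002, 1.0, -0.016]] 0.08360759372126494 [ 0.20347518 -2.29673152  4.99065506]
```

Gripped, with a 7.7 mm opening. I lift straight up and then tilt the tool down.

Emit:
{"method": "jog_arm", "body": {
  "motion": [
    [[0,0.01,0,0,0,0,1],[0,0.03,0,0,0,0,1],[0,0.055,0,0,0,0,1],[0,0.08,0,0,0,0,1],[0,0.105,0,0.05,0,0,1],[0,0.13,0,0.12,0,0,1],[0,0.155,0,0.2,0,0,1],[0,0.18,0,0.28,0,0,1],[0,0.205,0,0.36,0,0,1],[0,0.23,0,0.44,0,0,1]]
  ],
  "force": 40
}}

```text
clock: 15.78
position: [0.6161, -0.1123, 0.2333]
ee_rot: [0.002, 2.672, 1.65]
force: [0.6, 0.2, -1.3]
width: 0.075
gripper_force: 40.0
```

```bash
python3 st.py
```

```text
[ 0.6161 -0.1123  0.2333] [ 0.804  0.877 -0.467  1.34  -0.625  1.535  2.174] [[-1.0, 0.0, 0.001], [0.001, 0.448, 0.894], [-0.0, 0.894, -0.448]] 0.07463291169309595 [ 0.60638559  0.21458331 -1.29110654]
```

Emit:
{"method": "jog_arm", "body": {
  "motion": [
    [[0,0.02,-0.01,0.11,0,0,1],[0,0.04,-0.02,0.22,0,0,1],[0,0.06,-0.03,0.33,0,0,1],[0,0.071,-0.036,0.44,0,0,1],[0,0.071,-0.036,0.55,0,0,1],[0,0.071,-0.036,0.66,0,0,1],[0,0.071,-0.036,0.77,0,0,1],[0,0.071,-0.036,0.88,0,0,1],[0,0.071,-0.036,0.99,0,0,1],[0,0.071,-0.036,1.106,0,0,1]]
  ]
}}

```text
clock: 16.62
position: [0.6163, -0.113, 0.3132]
ee_rot: [0.001, 3.138, 0.001]
force: [0.3, 1.2, -3.0]
width: 0.077
gripper_force: 40.0
```

Run:
```python
from h import *
s=observe();print(s['position'],R.from_rotvec(s['ee_rot']).as_matrix().round(3).tolist(),s['joints'].round(2),s['gripper_force'],s['width'])
get_image('top')
m=silhouettes('rack','top')[0];print(m['p'],m['pixel'])
```

```text
[ 0.61627946 -0.11302328  0.3131759 ] [[-1.0, 0.001, 0.003], [0.001, 1.0, 0.0], [-0.003, 0.0, -1.0]] [ 0.26  0.4  -0.25  1.42  0.1   1.33  1.58] 39.98790264129639 0.07718237454074563
0.61 [233.3, 189.8]
```

```bash
cat > ov.py <<'E'
from h import *
import sys
cx,cy,yaw=map(float,sys.argv[1:4])
c,s=np.cos(yaw),np.sin(yaw)
W=lambda x,y,z:[cx+c*x-s*y,cy+s*x+c*y,z]
out=[]
for n,f,(u0,v0) in[('top','pics/t0.png',(170,130)),('side','pics/s0.png',(225,130))]:
  im=cv2.imread(f)[v0:v0+120,u0:u0+130]; im=cv2.convertScaleAbs(cv2.resize(im,None,fx=3,fy=3,interpolation=cv2.INTER_CUBIC),alpha=1.5)
  for y in(-.072,-.036,0,.036,.072):
    pts=[(proj(n,W(x,y,z))-[u0,v0]+.5)*3 for x,z in[(-.05,.0),(-.05,.12),(.05,.12),(.05,0)]]
    cv2.polylines(im,[np.int32(pts)],False,(0,0,255) if y else (0,255,0),1)
  pts=[(proj(n,W(x,y,.004))-[u0,v0]+.5)*3 for x,y in[(-.08,-.0975),(-.08,.0975),(.08,.0975),(.08,-.0975)]]
  cv2.polylines(im,[np.int32(pts)],True,(255,255,0),1); out.append(im)
cv2.imwrite('pics/'+sys.argv[4],np.hstack(out))
E
python3 ov.py .5585 .3395 -.092 ov1.png
```

View pics/ov1.png

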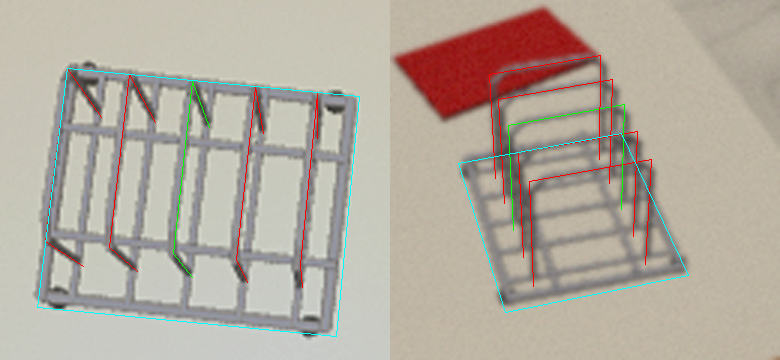

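The overlay matches the rack loops to about 3 mm (the side view suggests +y by 2 mm), against a slot margin of ±12 mm. I carry the board to the slot at rack y = -18 mm.

Emit:
{"method": "jog_arm", "body": {
  "motion": [
    [[0.003,0.02,0,0,0,0.01,1],[0.008,0.055,0,0,0,0.02,1],[0.013,0.09,0,0,0,0.03,1],[0.018,0.125,0,0,0,0.04,1],[0.023,0.16,0,0,0,0.05,1],[0.028,0.195,0,0,0,0.06,1],[0.033,0.23,0,0,0,0.07,1],[0.038,0.265,0,0,0,0.08,1],[0.043,0.3,0,0,0,0.09,1],[0.048,0.335,0,0,0,0.092,1]]
  ]
}}

```text
clock: 17.55
position: [0.5675, 0.2233, 0.3136]
ee_rot: [-0.147, -3.137, -0.01]
force: [1.3, 0.6, -1.7]
width: 0.072
gripper_force: 40.0
```

```bash
python3 -c "
from h import *
print(shift([.555,.323,.313],R.from_matrix([[-np.cos(.092),np.sin(.092),0],[np.sin(.092),np.cos(.092),0],[0,0,-1]])))"
```

```text
[0.0217, 0.0981, 0.0013, 0.007, -0.002, -0.001]
```

Emit:
{"method": "jog_arm", "body": {
  "motion": [
    [[0.008,0.035,0,0,0,0,1],[0.015,0.065,0,0,0,0,1],[0.02,0.09,0,0,0,0,1],[0.022,0.098,0,0,0,0,1],[0.022,0.098,0,0,0,0,1],[0.022,0.098,0,0,0,0,1],[0.022,0.098,0,0,0,0,1]]
  ]
}}

```text
clock: 18.13
position: [0.5563, 0.3196, 0.3141]
ee_rot: [-0.149, -3.138, -0.008]
force: [-0.6, -0.7, -1.6]
width: 0.074
gripper_force: 40.0
```

```bash
python3 st.py
python3 - <<'E'
from h import *
a=save('side','s6.png');b=save('top','t6.png')
s=observe();T=R.from_rotvec(s['ee_rot']);p=s['position']
im=[a.copy(),b.copy()]
for n,i in zip(['side','top'],im):
  for o in(-.0035,.0035):
    q=[proj(n,p+T.apply([x,o,z])) for x,z in[(-.055,-.041),(.055,-.041),(.055,.139),(-.055,.139)]]
    cv2.polylines(i,[np.int32(q)],True,(255,0,0),1)
cv2.imwrite('pics/st6.png',cv2.convertScaleAbs(cv2.resize(np.hstack([im[0][20:270,160:400],im[1][60:310,130:370]]),None,fx=1.65,fy=1.65)[:,:,::-1],alpha=1.4))
E
```

```text
[0.5563 0.3196 0.3141] [-0.37   0.439 -0.359  1.371  0.15   1.356  0.747] [[-0.996, 0.094, 0.0], [0.094, 0.996, 0.005], [0.0, 0.005, -1.0]] 0.07350773572958721 [-0.5940132  -0.73411086 -1.62359382]
```

View pics/st6.png

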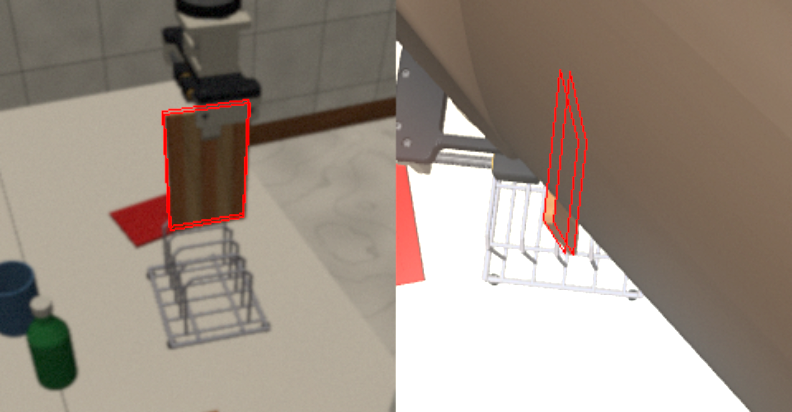

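The side view shows the board in the fingers exactly where the model (red) has it, above the rack. I descend.

Emit:
{"method": "jog_arm", "body": {
  "motion": [
    [[0,0.003,0,0,0,0,1],[0,0.003,0.015,0,0,0,1],[0,0.003,0.03,0,0,0,1],[0,0.003,0.045,0,0,0,1],[0,0.003,0.06,0,0,0,1],[0,0.003,0.075,0,0,0,1],[0,0.003,0.09,0,0,0,1],[0,0.003,0.095,0,0,0,1],[0,0.003,0.095,0,0,0,1]]
  ]
}}

```text
clock: 18.98
position: [0.5553, 0.3246, 0.218]
ee_rot: [-0.145, -3.136, -0.007]
force: [-0.4, 0.2, -1.6]
width: 0.078
gripper_force: 40.0
```

```bash
python3 st.py
python3 - <<'E'
from h import *
a=save('side','s7.png')
cv2.imwrite('pics/s7c.png',cv2.convertScaleAbs(cv2.resize(a[100:260,200:360],None,fx=3.5,fy=3.5,interpolation=cv2.INTER_CUBIC)[:,:,::-1],alpha=1.4))
E
```

```text
[0.5553 0.3246 0.218 ] [-0.375  0.501 -0.357  1.513  0.179  1.16   0.716] [[-0.996, 0.092, -0.002], [0.092, 0.996, 0.005], [0.003, 0.004, -1.0]] 0.07816458861409353 [-0.37482038  0.20296823 -1.56645001]
```

View pics/s7c.png

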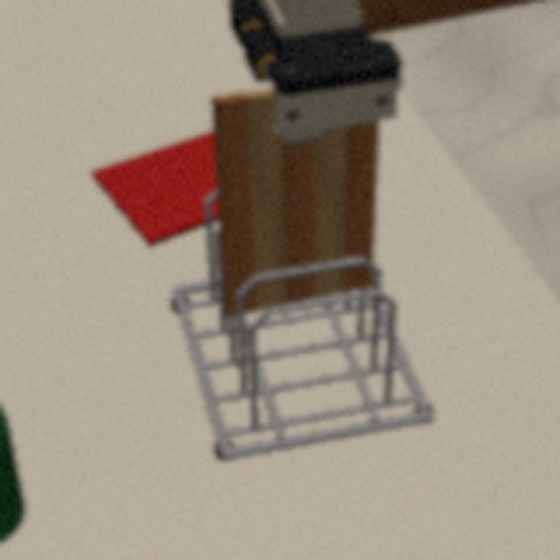

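The board is inside the slot behind two loops with no side force, and its bottom edge is at about (300,300). I go on down.

Emit:
{"method": "jog_arm", "body": {
  "motion": [
    [[0,0,0.012,0,0,0,1],[0,0,0.024,0,0,0,1],[0,0,0.036,0,0,0,1],[0,0,0.046,0,0,0,1],[0,0,0.052,0,0,0,1],[0,0,0.054,0,0,0,1],[0,0,0.054,0,0,0,1],[0,0,0.054,0,0,0,1]]
  ]
}}

```text
clock: 19.7
position: [0.5559, 0.3261, 0.1655]
ee_rot: [-0.144, -3.138, -0.01]
force: [-0.7, 0.2, -0.9]
width: 0.071
gripper_force: 40.0
```

Emit:
{"method": "jog_arm", "body": {
  "motion": [
    [[0,0,0.003,0,0,0,1],[0,0,0.003,0,0,0,1],[0,0,0.003,0,0,0,1]]
  ]
}}

```text
clock: 19.95
position: [0.5558, 0.326, 0.1625]
ee_rot: [-0.144, -3.138, -0.01]
force: [-0.7, 0.4, -1.3]
width: 0.074
gripper_force: 40.0
```

Emit:
{"method": "jog_arm", "body": {
  "motion": [
    [[0,0,0.002,0,0,0,1],[0,0,0.002,0,0,0,1],[0,0,0.002,0,0,0,1]]
  ]
}}

```text
clock: 20.2
position: [0.5563, 0.3262, 0.1613]
ee_rot: [0.145, 3.137, 0.011]
force: [-1.0, -0.5, 5.1]
width: 0.074
gripper_force: 40.0
```

Emit:
{"method": "jog_arm", "body": {
  "motion": [
    [[0,0,0.002,0,0,0,1],[0,0,0.002,0,0,0,1],[0,0,0.002,0,0,0,1]]
  ]
}}

```text
clock: 20.45
position: [0.5571, 0.3264, 0.1609]
ee_rot: [0.145, 3.135, 0.012]
force: [-0.5, -3.1, 16.3]
width: 0.077
gripper_force: 40.0
```

The board is on the rails (16 N). I ease off, open gradually and withdraw.

Emit:
{"method": "jog_arm", "body": {
  "motion": [
    [[0,0,-0.002,0,0,0,1],[0,0,-0.002,0,0,0,0.8],[0,0,-0.002,0,0,0,0.7],[0,0,-0.002,0,0,0,0.6],[0,0,-0.002,0,0,0,0.45],[0,0,-0.002,0,0,0,0.3],[0,0,-0.002,0,0,0,0.1],[0,0,-0.002,0,0,0,-0.3],[0,0,-0.002,0,0,0,-1],[0,0,-0.002,0,0,0,-1]]
  ],
  "force": 10
}}

```text
clock: 21.28
position: [0.5557, 0.3259, 0.1602]
ee_rot: [-0.144, -3.138, -0.009]
force: [-0.5, 0.7, -1.1]
width: 0.59
gripper_force: 0.0
```

Emit:
{"method": "jog_arm", "body": {
  "motion": [
    [[0,0,-0.002,0,0,0,-1],[0,0,-0.002,0,0,0,-1],[0,0,-0.012,0,0,0,-1],[0,0,-0.03,0,0,0,-1],[0,0,-0.05,0,0,0,-1],[0,0,-0.08,0,0,0,-1],[0,0,-0.11,0,0,0,-1],[0,0,-0.14,0,0,0,-1],[0,0,-0.14,0,0,0,-1]]
  ]
}}

```text
clock: 22.03
position: [0.5575, 0.3269, 0.308]
ee_rot: [0.144, 3.13, 0.019]
force: [0.5, -0.3, 0.5]
width: 1.0
gripper_force: 0.0
```

Run:
```python
from h import *
a=save('side','s8.png')
cv2.imwrite('pics/s8c.png',cv2.convertScaleAbs(cv2.resize(a[60:360,140:440],None,fx=1.9,fy=1.9,interpolation=cv2.INTER_CUBIC)[:,:,::-1],alpha=1.4))
print(observe()['force'])
```

```text
[-0.4357903   0.14342778  0.34545984]
```

View pics/s8c.png

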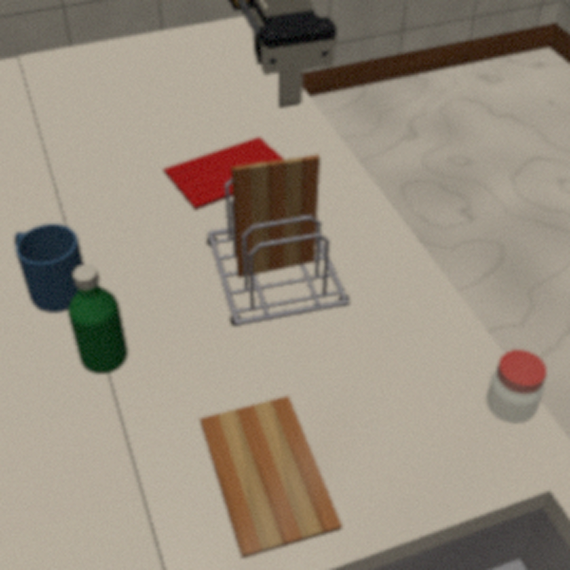

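The board stands on edge in its slot at about (277,215), the gripper is clear above it, and the bystanders haven't moved. I'm handing the job in.

```bash
python3 -c "
from cell import *
print(sign_off())"
```

```text
the job is handed in; nothing more can be done
None
```

The rocking board, the one farther from the robot, now stands on edge in a rack slot with the gripper released. The job is handed in at about 22 s, but no verdict came back. In the last picture the steady board, mug, soap and salt looked unmoved.

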